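Nest the sample cups and hold the shuttle in the light gate

ROBOT

A 6-joint arm with a two-finger parallel gripper is mounted at the origin on a cart in front of the work surface, level with it; the furniture and walls round the work are solid. World frame = base frame: x ahead of the robot, y to its left, z up, the work surface at z = 0. Lengths are in m, angles in rad, forces in N, time in s.
With the tool pointing down it reaches from about 0.275 to 0.875 m from the base axis. Payload 12.5 kg.
Tool frame: the origin (TCP) lies at the very end of the fingers, on their centre line; the grasp point (between the pads) lies 19 mm behind it (ctrl.hold_point_z is the distance from the TCP to the grasp point, in m); x points along the fingers, z is the direction in which the jaws open and shut, and the axes are right-handed (so a half turn about x gives the same grasp; the last joint's range is limited). The gripper opens to 85 mm and grips with 20 to 120 N. Pads are 22 mm wide; open, the fingers measure 114 mm over their backs; the gripper's body (76 mm by 85 mm) begins 54 mm behind the grasp point. The pads swing forward as they close: fully open they stand 13 mm farther back than shut.
Start: joints at [1.181, 0.351, 1.652, -0, 1.139, -0.085], TCP at [0.165, 0.525, 0.231] pointing down, gripper open.
Joint ranges: [-2.75, 2.75], [-0.79, 2.1], [0.01, 2.65], [-1.57, 4.71], [0.07, 3.14], [-2.87, 2.87]. Speed limits (rad/s): [2.22, 2.22, 2.79, 3.14, 3.14, 3.14].

INTERFACE

Orientations are given as a unit quaternion [x, y, z, w].
In Python, from bench import ctrl gives the robot as it stands. Calls block until the motion is done:
- ctrl.move_to(position, orientation): joint-space move of the TCP to a pose.
- ctrl.move_linear(position, orientation=None, velocity=0.15, stop_force=None): straight line of the TCP; orientation=None keeps the orientation; velocity is the mean speed in m/s. With stop_force (N) it stops when the force on the tool has changed by that much, and returns True; else False.
- ctrl.move_joints(angles): joint-space move.
- ctrl.open() and ctrl.grab(): open the fingers fully, or close them until they stop; the grip force is fixed at half the most.
- ctrl.wait(seconds).
- ctrl.ik(position, orientation): joint angles nearest the present ones, or None.
- ctrl.read_camera(name): name is "scene" or "top" or "wrist"; returns (picture, depth): 400x640x3 uint8, blue, green, red; 400x640 float32, m along the optical axis (not along the pixel's ray), 0 where there is no reading.
- ctrl.camera_params(name): a dict with "fx", "fy", "cx", "cy" (pixels), "R" (3x3) and "t" (3): a world point X has camera coordinates R X + t. Camera axes: x right, y down, z forward; pixel columns grow to the right and rows downward; lengths in m; the calibration is good to about 2 mm. A picture is of the moment at which its call begins: read the wrist's pose just before it. camera_params takes no time and is no camera call; for the wrist camera it gives the pose at the moment of the call.
A pose or a line that the arm cannot do raises ctrl.PlanningError and nothing moves.
- ctrl.finish_job(): hands the job in, once; it reports no verdict.
Readings, each from a call of its own:
- ctrl.current_t(): time.
- ctrl.current_joint_pos(): joint angles.
- ctrl.current_qd(): joint speeds.
- ctrl.current_joint_torque(): joint torques, N m.
- ctrl.current_tcp_pos(): TCP position.
- ctrl.current_tool_rot(): TCP orientation.
- ctrl.current_force(): force on the tool from outside, world axes, zero at the start.
- ctrl.current_torque(): the same for the moment, N m.
- ctrl.current_finger_gap(): opening from 0.0 (shut) to 1.0 (fully open).
Only numpy, scipy, OpenCV 4.12 (cv2) and the standard library are available. Lean on these libraries where they do the work, as an engineer would, in place of code of your own. Each camera call takes 0.05 s, during which the arm holds its last target.

TASK

Nest the two loose white cups, one after the other, fully down and straight into the cup that sits on the station's shuttle, and let go of them while the shuttle is still home. Then take the orange tab and pull the spring-return shuttle out until its yellow pointers, and with them the stack, are level with the red marks of the light gate's two posts, and keep it there: finish while still holding the tab, because the spring draws the shuttle back. Leave the bottles, beaker and jar round the station where they are.

Things in the scene. Friction and masses are not known exactly. Their poses are not given: they have to be found in the camera images.
- shuttle: the grey shuttle with its seat, flat steel rod and orange pull tab, all one rigid moving part; origin on the worktop straight below the seat, axes as the station's. At the start it is home, where the spring draws it: origin at the station's; it can be pulled out 100 mm to its stop. It slides level, along the station's own -y. The spring pulls back with about 2.7 N at home and 90 N/m more as it comes out (about 8 N at the mark)
- station: aluminium base plate with dark guide rails, 120 x 220 x 10 mm, fixed, grey spring housing at its +y end. Origin on the worktop below the seat's home; z up; the plate spans its y from -145 to +75 mm; the shuttle is pulled along -y. Behind the left half of the worktop stands a tall fixed instrument, front face at about world x = 0.62, y = -0.12 to 0.42: keep the arm clear of it
- seat (a point): centre of the seat on the moving shuttle, on the shuttle's top face, 22 mm above the worktop: a black ring of 37 mm inner diameter, 5 mm high, in which the lowest cup stands (with 1 to 2 mm of play). The two yellow pointers stick out to either side level with this point. Axes as the station's
- mark (a point): middle of the light gate, halfway between its two black posts (each 10 x 12 mm, tops 100 mm above the worktop, 94 mm apart inside, across the track), 22 mm above the worktop. Red marks on both posts. Axes as the station's: the seat is at the mark when it lies at y = 0 in this frame; the gate stands 45 to 70 mm along -y from the seat's home, different each time
- tab_top (a point): middle of the top edge of the orange pull tab on the shuttle, 66 mm above the worktop: an upright plate 36 mm wide across the track, 12 mm thick along it, 52 mm high (its foot 14 mm above the worktop), 150 mm along -y from the seat and moving with it. Axes as the station's
- cup_seated_mid (a point): white cup like the others: tapered, open at the top, 56 mm high, outside diameter 32 mm at the foot, 50 mm at 40 mm up, then a straight collar of 56 mm outside diameter from 42 mm up to the rim; inner floor 18 mm above the foot, wall 2 mm, about 40 g. This one stands loose in the shuttle's seat. Point: its centre, 28 mm above its foot; z is its axis
- cup_a_mid (a point): white cup like the others: tapered, open at the top, 56 mm high, outside diameter 32 mm at the foot, 50 mm at 40 mm up, then a straight collar of 56 mm outside diameter from 42 mm up to the rim; inner floor 18 mm above the foot, wall 2 mm, about 40 g. It stands loose on the worktop. Point: its centre, 28 mm above its foot; z is its axis. A cup fully nested in another sits 18 mm higher than that one, and its collar begins 4 mm above the rim below
- cup_b_mid (a point): white cup like the others: tapered, open at the top, 56 mm high, outside diameter 32 mm at the foot, 50 mm at 40 mm up, then a straight collar of 56 mm outside diameter from 42 mm up to the rim; inner floor 18 mm above the foot, wall 2 mm, about 40 g. It stands loose on the worktop. Point: its centre, 28 mm above its foot; z is its axis. Either loose cup may go in first
- cup_seated: the cup in the seat; origin at the centre of its foot
- cup_a: loose cup; origin at the centre of its foot
- cup_b: loose cup; origin at the centre of its foot
- beaker: glass beaker, 55 x 60 x 71 mm, bystander at the back right; origin at its foot
- blue_bottle: clear bottle with a blue cap, 57 mm wide, 101 mm high, bystander at the back right; origin at its foot
- dropper: amber dropper bottle with a black top, 31 mm wide, 105 mm high, bystander at the back right; origin at its foot
- red_jar: small white jar with a red lid, 44 mm wide, 42 mm high, bystander at the front left; origin at its foot
There are look-alikes about, which are no part of the job. What is shaped like the cup_seated but turquoise is not meant.

How it is judged:
By the outcome, as a careful person would: the job done as asked, in the order asked, and still so for the second after the job is handed in, while the arm keeps its last pose, push and grip.
It also fails if it takes over 72 s, if anything falls off the work surface, if the arm or the gripper's body presses on something with over 40 N, if the wrist force passes 120 N, or if a joint passes its speed limit or range.

## Working session

There is one attempt and no reset: what is moved stays moved. The work goes in short steps, each a Python script; the robot and the scene stay as the last script left them, time stands still between calls to the robot, and variables do not carry over. Pictures are saved under pics/ and viewed, and the job is handed in when it is done.

```bash
ls; mkdir -p pics
python3 - <<'E'
from bench import ctrl
import cv2,numpy as np
for n in ["scene","top","wrist"]:
    p,d=ctrl.read_camera(n); cv2.imwrite(f"pics/{n}0.png",p); np.save(f"pics/{n}0.npy",d)
    c=ctrl.camera_params(n); print(n,{k:np.round(v,4).tolist() for k,v in c.items()}, (d>0).mean())
print(ctrl.current_t(),ctrl.current_tcp_pos(),ctrl.current_tool_rot(),ctrl.hold_point_z,ctrl.current_finger_gap())
E
```

```text
pics
scene {'fx': 386.6065, 'fy': 386.6065, 'cx': 316.0573, 'cy': 201.7826, 'R': [[0.846, -0.533, 0.0132], [-0.3351, -0.5508, -0.7644], [0.4147, 0.6423, -0.6446]], 't': [-0.4397, 0.2356, 0.9371]} 0.9960859375
top {'fx': 417.7258, 'fy': 417.7258, 'cx': 319.507, 'cy': 204.4591, 'R': [[0.0047, -0.9998, -0.0184], [-0.9932, -0.0025, -0.1163], [0.1162, 0.0188, -0.993]], 't': [0.0056, 0.5245, 1.2574]} 0.99602734375
wrist {'fx': 354.9491, 'fy': 354.9491, 'cx': 326.4009, 'cy': 197.7033, 'R': [[0.3001, 0.9539, 0.0004], [0.9145, -0.2878, 0.2845], [0.2715, -0.085, -0.9587]], 't': [-0.5492, -0.0363, 0.3782]} 0.9961640625
0.15 [0.16494656 0.52443432 0.23090851] [-0.41847064  0.57035656  0.41814514  0.56985118] 0.0187 1.0048742585975907
```

View pics/scene0.png

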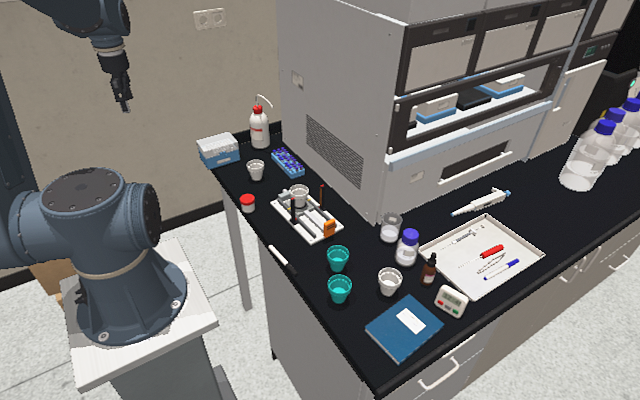

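View pics/top0.png

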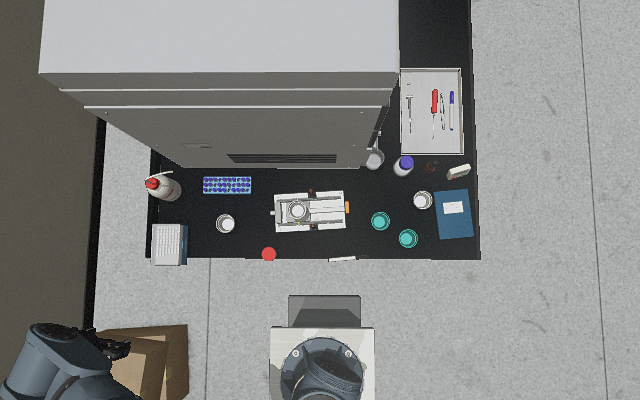

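View pics/wrist0.png

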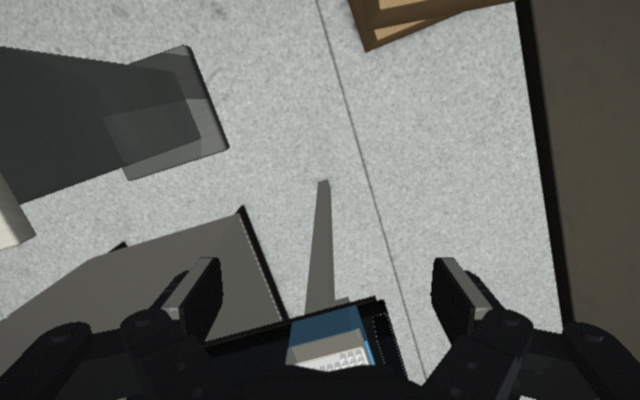

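The scene and top views show the station with its seated cup at top (297,210). The loose white cups are at top (226,224) and (422,200), and the turquoise cups, which I'll ignore, are at (380,221) and (408,239). I'll enlarge the top view next.

Run:
```python
import cv2
p=cv2.imread("pics/top0.png")
cv2.imwrite("pics/top_z.png",cv2.resize(p[175:250,250:370],None,fx=6.5,fy=6.5,interpolation=cv2.INTER_CUBIC))
a=cv2.resize(p[200:245,200:250],None,fx=8,fy=8,interpolation=cv2.INTER_CUBIC)
b=cv2.resize(p[178:223,398:448],None,fx=8,fy=8,interpolation=cv2.INTER_CUBIC)
cv2.imwrite("pics/top_c.png",cv2.hconcat([a,b]))
p=cv2.imread("pics/scene0.png")
cv2.imwrite("pics/scene_z.png",cv2.resize(p[150:310,235:435],None,fx=3.7,fy=3.7,interpolation=cv2.INTER_CUBIC))
```

```text
(no output)
```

View pics/top_z.png

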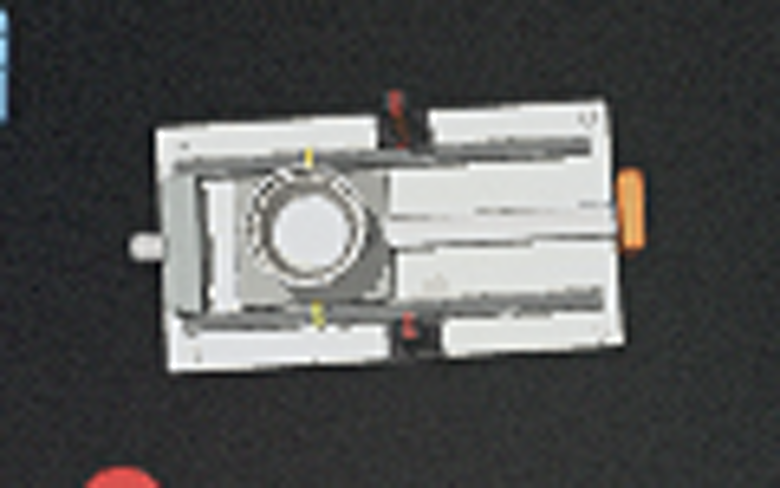

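View pics/top_c.png

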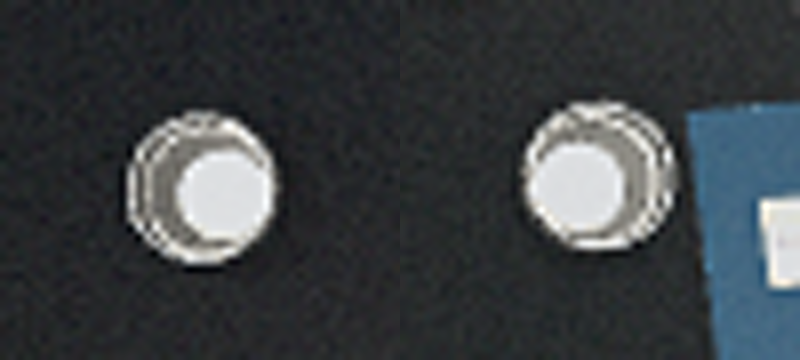

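View pics/scene_z.png

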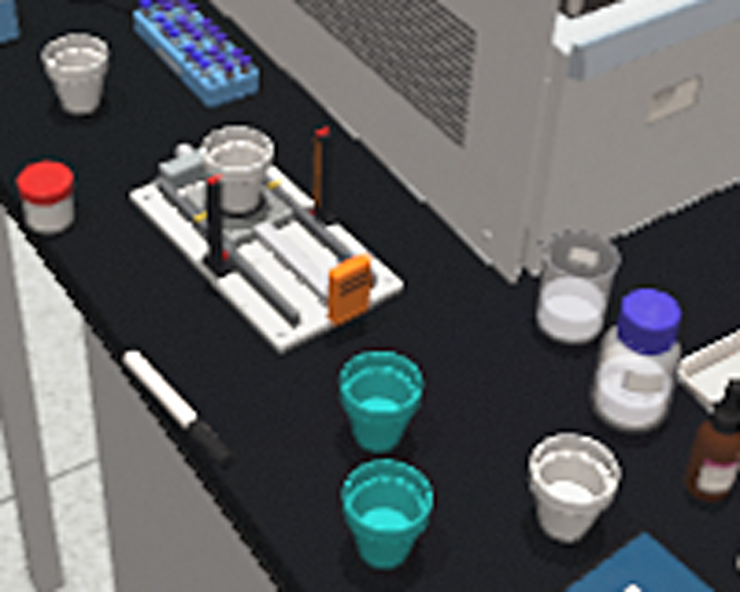

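```bash
cat > h.py <<'E'
from bench import ctrl
import cv2,numpy as np
from scipy.spatial.transform import Rotation as Ro
def bp(c,u,v,z):
    R=np.array(c["R"]);t=np.array(c["t"]);o=-R.T@t
    d=R.T@np.array([(u-c["cx"])/c["fx"],(v-c["cy"])/c["fy"],1]); return o+d*(z-o[2])/d[2]
def proj(c,X):
    x=np.array(c["R"])@np.array(X)+np.array(c["t"]); return np.array([c["fx"]*x[0]/x[2]+c["cx"],c["fy"]*x[1]/x[2]+c["cy"]])
def dp(c,u,v,d):
    R=np.array(c["R"]);t=np.array(c["t"])
    return R.T@(np.array([(u-c["cx"])/c["fx"],(v-c["cy"])/c["fy"],1])*d-t)
def tri(obs):
    A=[];b=[]
    for c,u,v in obs:
        R=np.array(c["R"]);t=np.array(c["t"]);o=-R.T@t
        d=R.T@np.array([(u-c["cx"])/c["fx"],(v-c["cy"])/c["fy"],1]);d/=np.linalg.norm(d)
        P=np.eye(3)-np.outer(d,d);A.append(P);b.append(P@o)
    X=np.linalg.lstsq(np.vstack(A),np.hstack(b),rcond=None)[0]
    return X,[proj(c,X)-[u,v] for c,u,v in obs]
def quat(zdir,tilt=0.0):
    "tool x down, tool z (jaw axis) along yaw zdir in the plane"
    z=np.array([np.cos(zdir),np.sin(zdir),0]);x=np.array([0,0,-1.]);y=np.cross(z,x)
    return Ro.from_matrix(np.c_[x,y,z]).as_quat()
def save(n,name):
    c=ctrl.camera_params(n);p,d=ctrl.read_camera(n);cv2.imwrite(f"pics/{name}.png",p)
    np.savez(f"pics/{name}.npz",d=d,**c);return c,p,d
E
python3 - <<'E'
from h import *
np.set_printoptions(precision=4,suppress=True)
c=ctrl.camera_params("top");s=ctrl.camera_params("scene");d=np.load("pics/top0.npy")
Z=lambda u,v:(250+(u+.5)/6.5-.5,175+(v+.5)/6.5-.5)
S=lambda u,v:(235+(u+.5)/3.7-.5,150+(v+.5)/3.7-.5)
A=bp(c,200+202.5/8-.5,200+187.5/8-.5,.056);B=bp(c,398+201.5/8-.5,178+175.5/8-.5,.056)
Q=bp(c,*Z(307,227),.078);print(A,B,Q)
for n,cc,st in (("A",(200+202.5/8-.5,200+187.5/8-.5),S(76,60)),("B",(398+201.5/8-.5,178+175.5/8-.5),S(574,472)),("Q",Z(307,227),S(238,151))):
    print(n,tri([(c,*cc),(s,*st)]))
for n,a,b in (("tab",Z(630,210),S(350,264)),("ptrF",Z(317,315),S(201,217)),("ptrB",Z(309,158),S(273,184)),("postF",Z(409,326),S(213,181)),("postB",Z(397,98),S(322,131))):
    print(n,*tri([(c,*a),(s,*b)]))
for a in ((155,130),(605,100),(168,372),(623,345)): print(bp(c,*Z(*a),.01))
for u,v in ((630,210),(317,315),(309,158),(409,326),(397,98),(500,190)):
    p=Z(u,v);print(u,v,dp(c,*p,d[round(p[1]),round(p[0])]))
print(ctrl.current_t())
E
```

```text
[0.4646 0.2928 0.056 ] [ 0.5375 -0.3038  0.056 ] [0.5037 0.0739 0.078 ]
A (array([0.465 , 0.2946, 0.0487]), [array([-0.0137,  0.0293]), array([ 0.0295, -0.0016])])
B (array([ 0.5374, -0.3039,  0.0545]), [array([-0.0735,  0.1067]), array([ 0.1617, -0.0192])])
Q (array([0.5043, 0.0736, 0.0779]), [array([ 0.1092, -0.2134]), array([-0.2396,  0.0228])])
tab [ 0.5137 -0.0743  0.0677] [array([ 0.1209, -0.2164]), array([-0.2688,  0.0306])]
ptrF [0.4679 0.0723 0.0254] [array([ 0.1016, -0.2066]), array([-0.2356,  0.021 ])]
ptrB [0.5415 0.0777 0.0248] [array([-0.1431,  0.2742]), array([ 0.3088, -0.0328])]
postF [0.4566 0.0264 0.1009] [array([-0.0631,  0.1276]), array([ 0.1474, -0.0137])]
postB [0.5587 0.0326 0.1036] [array([-0.1194,  0.2184]), array([ 0.2485, -0.0291])]
[0.5578 0.1532 0.01  ]
[ 0.5729 -0.0646  0.01  ]
[0.4407 0.1449 0.01  ]
[ 0.4545 -0.073   0.01  ]
630 210 [ 0.513  -0.0739  0.068 ]
317 315 [0.4673 0.0727 0.0243]
309 158 [0.5421 0.0771 0.0268]
409 326 [0.4572 0.0263 0.0981]
397 98 [0.5603 0.0324 0.0979]
500 190 [ 0.5295 -0.014   0.0058]
0.15
```

Run:
```python
from h import *
np.set_printoptions(precision=4,suppress=True)
w=ctrl.camera_params("wrist");o=-np.array(w["R"]).T@np.array(w["t"])
T=Ro.from_quat(ctrl.current_tool_rot()).as_matrix();p=np.array(ctrl.current_tcp_pos())
print("cam in tool",T.T@(o-p),"axes",np.array(w["R"])@T, T)
Rc=np.array(w["R"])@T; oc=T.T@(o-p)
for name,X in (("hA",[.4646,.2935,.0]),("seat",[.504,.074,.0]),("tab",[.5135,-.0742,0]),("B",[.5375,-.304,0])):
  for yaw in (93.9,-86.1,3.9):
    q=quat(np.radians(yaw)); 
    for z in (.25,.06):
        try: j=ctrl.ik(np.array(X)+[0,0,z],q)
        except Exception as e: j=e
        print(name,yaw,z,None if j is None else np.round(j,2))
    Tn=Ro.from_quat(q).as_matrix()
    for z in (.2,.25,.3):
      P=np.array(X)+[0,0,z]; cw=dict(w); R=Rc@Tn.T; cw["R"]=R; cw["t"]=-R@(P+Tn@oc)
      print("  rim px",z,proj(cw,np.array(X)+[0,0,.056]))
```

```text
cam in tool [-0.1422  0.0728 -0.0008] axes [[-0.0012 -0.      1.    ]
 [-0.2846 -0.9587 -0.0004]
 [ 0.9587 -0.2846  0.0012]] [[-0.0003 -0.9539  0.3001]
 [-0.0008  0.3001  0.9539]
 [-1.      0.0001 -0.0008]]
hA 93.9 0.25 [ 0.48  0.33  1.63 -0.    1.18 -1.16]
hA 93.9 0.06 [ 0.48  0.58  1.78 -0.    0.78 -1.16]
  rim px 0.2 [326.9254 183.6971]
  rim px 0.25 [326.7879 170.9306]
  rim px 0.3 [326.684  161.2947]
hA -86.1 0.25 [ 0.48  0.33  1.63 -0.    1.18  1.98]
hA -86.1 0.06 [ 0.48  0.58  1.78 -0.    0.78  1.98]
  rim px 0.2 [326.9254 183.6971]
  rim px 0.25 [326.7879 170.9306]
  rim px 0.3 [326.684  161.2947]
hA 3.9 0.25 [ 0.48  0.33  1.63 -0.    1.18  0.41]
hA 3.9 0.06 [ 0.48  0.58  1.78 -0.    0.78  0.41]
  rim px 0.2 [326.9254 183.6971]
  rim px 0.25 [326.7879 170.9306]
  rim px 0.3 [326.684  161.2947]
seat 93.9 0.25 [ 0.05  0.26  1.73 -0.    1.15 -1.58]
seat 93.9 0.06 [ 0.05  0.53  1.88 -0.    0.73 -1.58]
  rim px 0.2 [326.9254 183.6971]
  rim px 0.25 [326.7879 170.9306]
  rim px 0.3 [326.684  161.2947]
seat -86.1 0.25 [ 0.05  0.26  1.73 -0.    1.15  1.56]
seat -86.1 0.06 [ 0.05  0.5
[... 842 characters left out ...]

  rim px 0.2 [326.9254 183.6971]
  rim px 0.25 [326.7879 170.9306]
  rim px 0.3 [326.684  161.2947]
B 93.9 0.25 [-0.59  0.46  1.45 -0.    1.24 -2.23]
B 93.9 0.06 [-0.59  0.68  1.59 -0.    0.87 -2.23]
  rim px 0.2 [326.9254 183.6971]
  rim px 0.25 [326.7879 170.9306]
  rim px 0.3 [326.684  161.2947]
B -86.1 0.25 [-0.59  0.46  1.45 -0.    1.24  0.91]
B -86.1 0.06 [-0.59  0.68  1.59 -0.    0.87  0.91]
  rim px 0.2 [326.9254 183.6971]
  rim px 0.25 [326.7879 170.9306]
  rim px 0.3 [326.684  161.2947]
B 3.9 0.25 [-0.59  0.46  1.45 -0.    1.24 -0.66]
B 3.9 0.06 [-0.59  0.68  1.59 -0.    0.87 -0.66]
  rim px 0.2 [326.9254 183.6971]
  rim px 0.25 [326.7879 170.9306]
  rim px 0.3 [326.684  161.2947]
```

Run:
```python
from h import *
q=quat(np.radians(93.9))
ctrl.move_to([.49,.074,.26],q) if 0 else None
ctrl.move_to([.4646,.2935,.27],q); print(ctrl.current_t()); save("wrist","wA1")
ctrl.move_linear([.4646,.2935,.18],velocity=.2);print(ctrl.current_t()); save("wrist","wA2")
a=cv2.imread("pics/wA1.png");b=cv2.imread("pics/wA2.png")
cv2.imwrite("pics/wA.png",cv2.hconcat([a[60:300,130:530],b[60:300,130:530]]))
```

```text
1.5667
2.2167
```

View pics/wA.png

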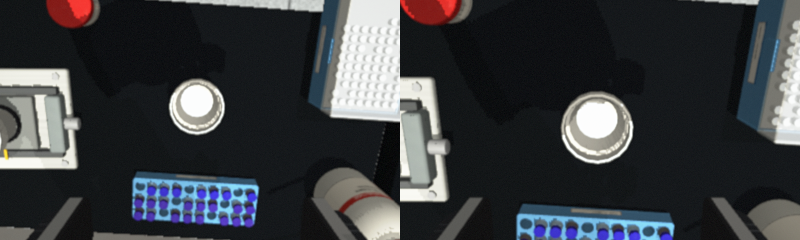

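```bash
cat >> h.py <<'E'
def ld(name):
    z=np.load(f"pics/{name}.npz");return {k:z[k] for k in z.files},cv2.imread(f"pics/{name}.png"),z["d"]
def blob(img,u,v,th=75):
    g=cv2.cvtColor(img,cv2.COLOR_BGR2GRAY);m=(g>th).astype(np.uint8)
    n,l,st,ce=cv2.connectedComponentsWithStats(m);k=l[v,u]
    cs,_=cv2.findContours((l==k).astype(np.uint8),cv2.RETR_EXTERNAL,cv2.CHAIN_APPROX_NONE)
    h=cv2.convexHull(max(cs,key=cv2.contourArea));return cv2.fitEllipse(h)
E
python3 - <<'E'
from h import *
np.set_printoptions(precision=4,suppress=True)
o=[]
for n,u,v in (("wA1",326,166),("wA2",327,187)):
    c,p,d=ld(n);e=blob(p,u,v);print(e,bp(c,*e[0],.056));o.append((c,*e[0]))
    m=d[int(e[0][1])-30:int(e[0][1])+30,int(e[0][0])-30:int(e[0][0])+30];print(m.min())
print(tri(o))
E
```

```text
((326.5180358886719, 166.5959014892578), (55.986019134521484, 56.026920318603516), 146.43978881835938) [0.4638 0.294  0.056 ]
0.0
((326.663818359375, 187.71875), (72.30430603027344, 72.67591857910156), 51.74821472167969) [0.4632 0.2939 0.056 ]
0.0
(array([0.4657, 0.2941, 0.0466]), [array([-0.0292,  0.0004]), array([ 0.0379, -0.0005])])
```

Cup A is white and alone in the view, with its rim centre at about (326.6,187.7). Its apparent size puts the rim near 56 mm height. Next I'll grasp it by the collar, then look at the station.

Run:
```python
from h import *
q=quat(np.radians(93.9))
print(ctrl.move_linear([.4637,.2938,.040],q,velocity=.15,stop_force=8),ctrl.current_tcp_pos())
ctrl.grab();print(ctrl.current_finger_gap(),ctrl.current_t(),ctrl.current_force())
ctrl.move_linear([.4637,.2938,.24],velocity=.25)
print(ctrl.current_finger_gap(),ctrl.current_force(),ctrl.current_t())
ctrl.move_linear([.48,.19,.24],velocity=.25)
save("wrist","wS1");save("scene","s1")
print(ctrl.current_t())
```

```text
False [0.4642218  0.29407185 0.0408723 ]
0.6231163488776679 3.75 [-1.52547616 -1.02400504  8.42836642]
0.6222597363185683 [ 0.21673381 -0.01294722 -1.15207775] 4.7
5.3667
```

View pics/wS1.png

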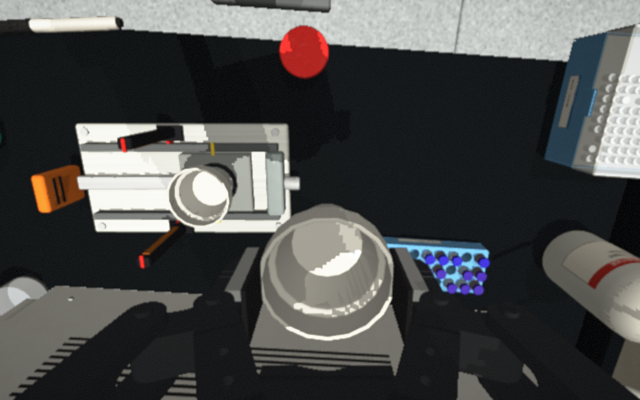

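View pics/s1.png

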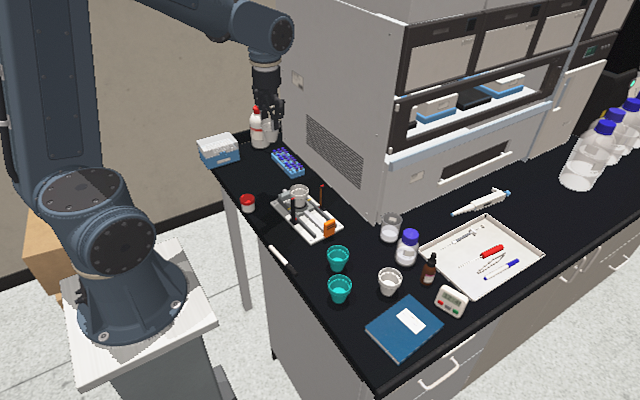

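The wrist view shows cup A upright in the jaws, with the station to its left. The seated cup's rim is near (200,195), the tab is at (56,189), the red post tops are at (124,144) and (143,262), and a pointer is at (212,149).

Run:
```python
from h import *
p=cv2.imread("pics/wS1.png")
cv2.imwrite("pics/wS1z.png",cv2.resize(p[110:275,20:300],None,fx=2.85,fy=2.85,interpolation=cv2.INTER_CUBIC))
cv2.imwrite("pics/wS1c.png",cv2.resize(p[195:345,240:420],None,fx=3.5,fy=3.5,interpolation=cv2.INTER_CUBIC))
```

```text
(no output)
```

View pics/wS1z.png

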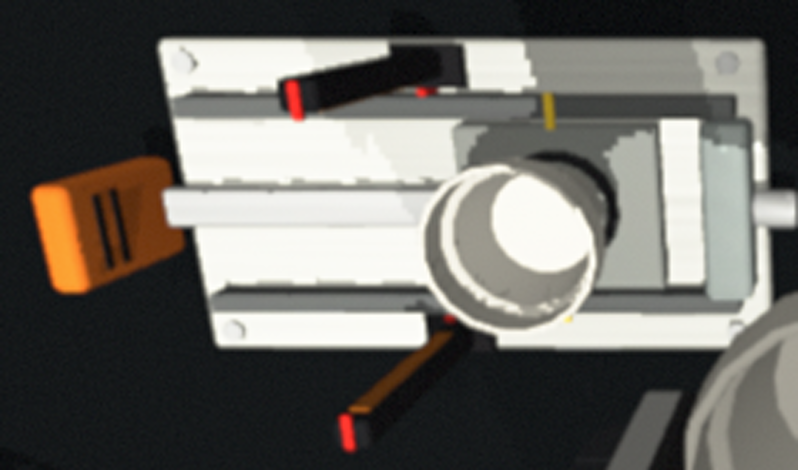

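View pics/wS1c.png

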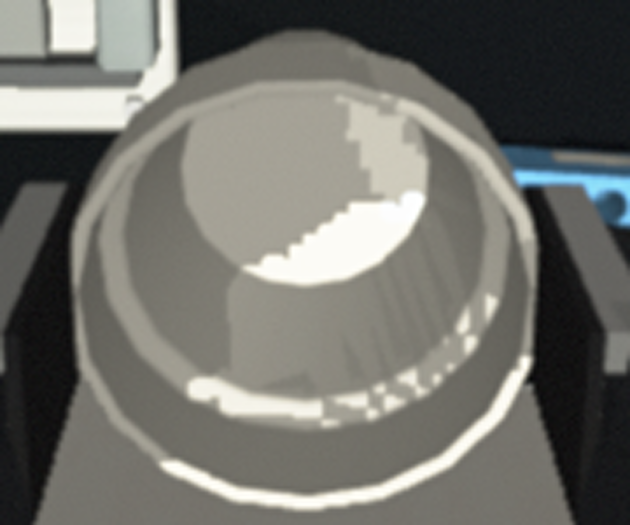

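```bash
cat >> h.py <<'E'
from scipy.optimize import least_squares
def fitcirc(c,pts,r,z=None,x0=(0,0,0.07)):
    "horizontal circle radius r; pts (u,v): each back-projected to plane must lie at r"
    def f(x):
        zz=z if z is not None else x[2]
        return [np.hypot(*(bp(c,u,v,zz)[:2]-x[:2]))-r for u,v in pts]
    n=2 if z is not None else 3
    s=least_squares(f,x0[:n]);return s.x,np.array(f(s.x))*1e3
E
python3 - <<'E'
from h import *
np.set_printoptions(precision=4,suppress=True)
c,p,d=ld("wS1"); tcp=np.array(ctrl.current_tcp_pos());print(tcp,ctrl.current_tool_rot(),quat(np.radians(93.9)))
K=lambda u,v:(240+(u+.5)/3.5-.5,195+(v+.5)/3.5-.5)
Zs=lambda u,v:(20+(u+.5)/2.85-.5,110+(v+.5)/2.85-.5)
H=[K(*x) for x in ((72,250),(536,250),(304,80),(304,508),(165,463),(450,463))]
x,r=fitcirc(c,H,.028,x0=(*tcp[:2],tcp[2]+.015));print("held",x,r,x-tcp)
x,r=fitcirc(c,H,.028,z=tcp[2]+.0155,x0=tcp[:2]);print("held",x,r,x-tcp[:2])
S=[Zs(*x) for x in ((421,240),(605,243),(512,158),(505,333),(450,180),(455,313),(570,310))]
x,r=fitcirc(c,S,.028,z=.078,x0=(.504,.074));print("seat",x,r)
x,r=fitcirc(c,S,.028,x0=(.504,.074,.078));print("seat",x,r)
for n,u,v,z in (("postF",295,99,.1),("postB",349,432,.1),("tab",52,239,.066),("ptrF",549,112,.024),("ptrB",569,319,.024),("mF",425,91,.022),("mB",449,319,.022)):
    print(n,bp(c,*Zs(u,v),z))
E
```

```text
[0.4797 0.1906 0.2394] [-0.5167  0.4828  0.5171  0.4823] [ 0.5167 -0.4827 -0.5167 -0.4827]
held [0.4817 0.1896 0.2509] [ 0.0285 -0.2245  0.1415  0.2574 -0.303   0.0917] [ 0.002  -0.001   0.0114]
held [0.4791 0.1894] [-0.9192 -1.1613 -1.0173 -0.3451 -0.949  -0.5673] [-0.0006 -0.0012]
seat [0.5033 0.0773] [-0.0721  1.511   0.8293  0.6675 -0.653   1.3544 -1.6287]
seat [0.5021 0.0786 0.0816] [-0.3327  1.0769  0.4215  0.3928 -0.9761  1.0978 -1.9503]
postF [0.4569 0.0267 0.1   ]
postB [0.5585 0.0335 0.1   ]
tab [ 0.5139 -0.0751  0.066 ]
ptrF [0.469  0.0734 0.024 ]
ptrB [0.5468 0.079  0.024 ]
mF [0.4648 0.0292 0.022 ]
mB [0.5506 0.0332 0.022 ]
```

Run:
```python
from h import *
q=quat(np.radians(93.9))
ctrl.move_linear([.5036,.0748,.27],q,velocity=.25);ctrl.wait(.2)
print(ctrl.current_tcp_pos(),ctrl.current_t())
c,p,d=save("wrist","wS2")
cv2.imwrite("pics/wS2z.png",cv2.resize(p[100:230,230:430],None,fx=4,fy=4,interpolation=cv2.INTER_CUBIC))
```

```text
[0.50327001 0.07590942 0.26961816] 6.2
```

View pics/wS2z.png

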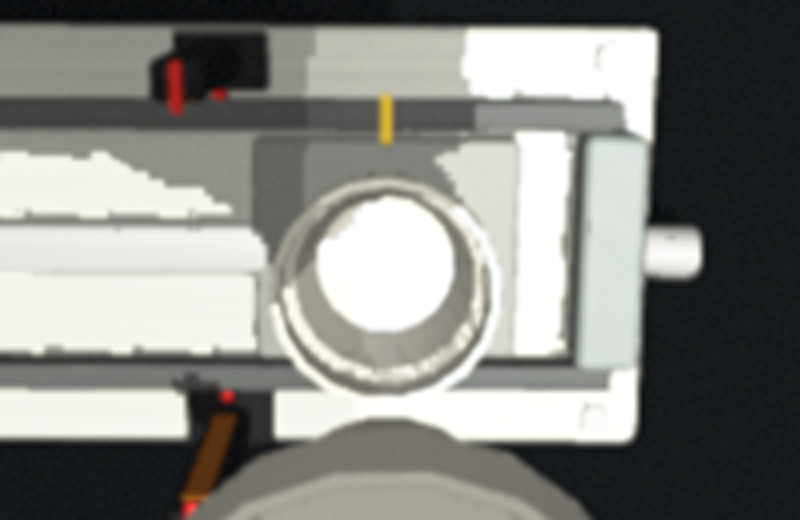

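View pics/wS2.png

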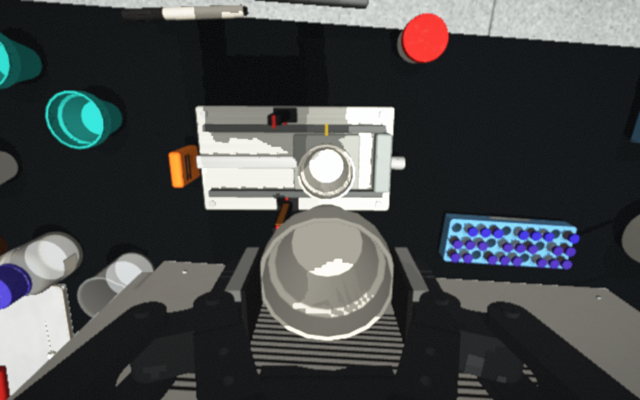

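Run:
```python
from h import *
np.set_printoptions(precision=4,suppress=True)
c,p,d=ld("wS2"); tcp=np.array(ctrl.current_tcp_pos());print(tcp)
K=lambda u,v:(230+(u+.5)/4-.5,100+(v+.5)/4-.5)
S=[K(*x) for x in ((271,288),(497,288),(384,178),(384,396),(306,208),(306,368),(464,367))]
for z in (.078,None):
    print("seat",*fitcirc(c,S,.028,z=z,x0=(.504,.074,.078)))
for n,u,v,z in (("ptrF",386,120,.022),("mF",220,93,.022),("mB",228,395,.022),("postF",176,87,.1),("postB",191,512,.1)):
    print(n,bp(c,*K(u,v),z))
for a in ((657,28),(637,441)): print(bp(c,*K(*a),.01))
```

```text
[0.5033 0.0758 0.2697]
seat [0.5036 0.0753] [-0.6122 -1.1325 -1.3432 -1.2288 -0.9404 -0.4642 -0.6803]
seat [0.5064 0.0752 0.0662] [ 0.1237  0.0537 -0.1818 -0.5063  0.0153  0.1859  0.2942]
ptrF [0.4691 0.0731 0.022 ]
mF [0.465 0.028 0.022]
mB [0.5498 0.0333 0.022 ]
postF [0.4575 0.0269 0.1   ]
postB [0.5552 0.0332 0.1   ]
[0.4402 0.1457 0.01  ]
[0.5593 0.1545 0.01  ]
```

Run:
```python
from h import *
np.set_printoptions(precision=4,suppress=True)
q=quat(np.radians(93.9))
print(ctrl.move_linear([.5043,.0747,.125],q,velocity=.2,stop_force=8));print(ctrl.current_tcp_pos())
save("wrist","wP0");save("scene","sP0")
print(ctrl.move_linear([.5043,.0747,.079],q,velocity=.05,stop_force=6),ctrl.current_tcp_pos(),ctrl.current_force(),ctrl.current_t())
save("wrist","wP1");c,p,d=save("scene","sP1")
cv2.imwrite("pics/sP1z.png",cv2.resize(p[150:250,240:360],None,fx=6,fy=6,interpolation=cv2.INTER_CUBIC))
```

```text
False
[0.5049 0.0748 0.1259]
True [0.5041 0.0747 0.081 ] [-1.316   0.8769  8.6399] 8.05
```

View pics/sP1z.png

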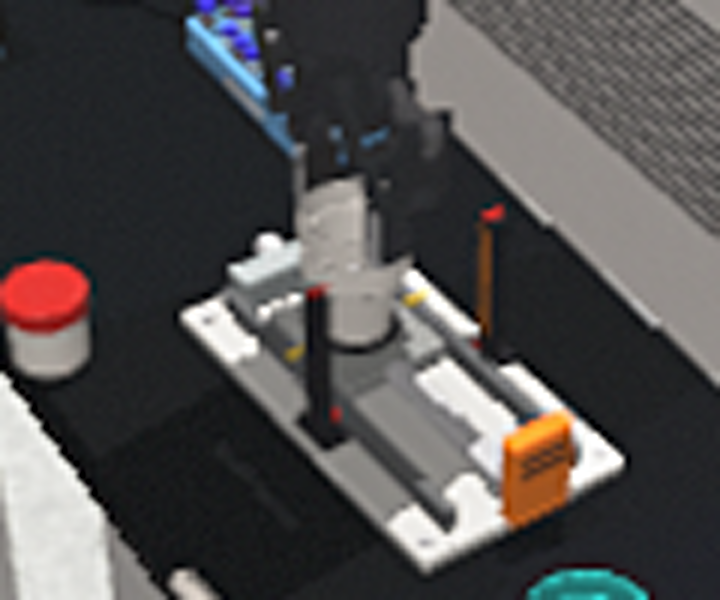

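View pics/wP1.png

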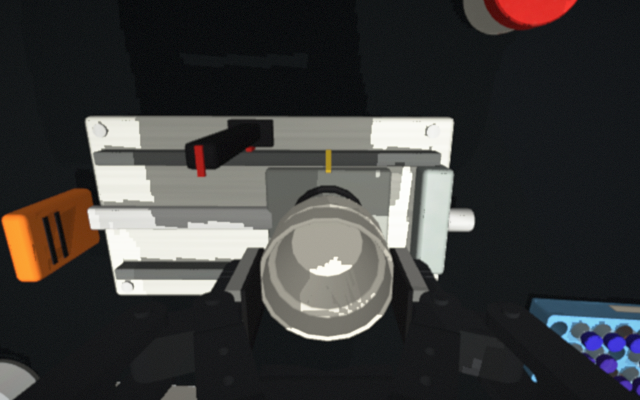

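Contact came at TCP z = 0.081, which is the full-nest height I expected, and the wrist view shows the upper cup straight. I'll release and check.

Run:
```python
from h import *
np.set_printoptions(precision=4,suppress=True)
q=quat(np.radians(93.9))
ctrl.open();ctrl.wait(.2);print(ctrl.current_force(),ctrl.current_finger_gap())
p=ctrl.current_tcp_pos()
ctrl.move_linear([.5043,.0747,.27],q,velocity=.2);print(ctrl.current_t(),ctrl.current_tcp_pos())
c,a,d=save("wrist","wQ1");c,b,d=save("scene","sQ1")
cv2.imwrite("pics/Q1.png",cv2.hconcat([cv2.resize(a[100:230,230:430],(600,390),interpolation=cv2.INTER_CUBIC)]))
cv2.imwrite("pics/Q1s.png",cv2.resize(b[150:250,240:360],None,fx=6,fy=6,interpolation=cv2.INTER_CUBIC))
```

```text
[ 0.2586  0.7878 -0.2319] 1.0009431881625726
9.875 [0.5038 0.0747 0.269 ]
```

View pics/Q1.png

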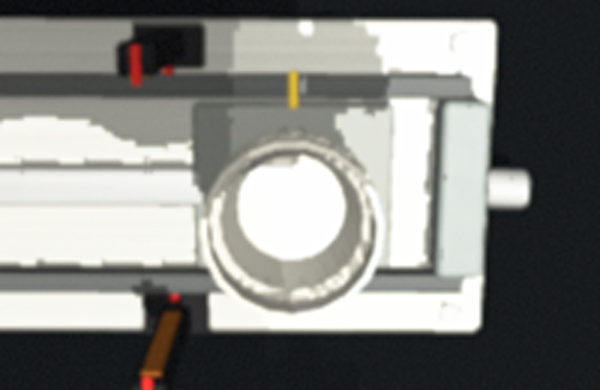

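View pics/Q1s.png

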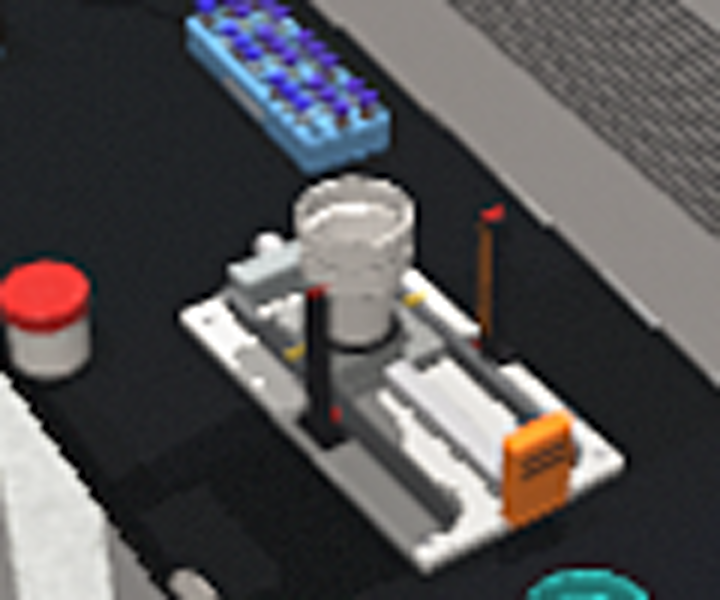

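Cup A is nested straight, with its rim centre at crop (291,226). Now cup B.

Run:
```python
from h import *
np.set_printoptions(precision=4,suppress=True)
q=quat(np.radians(93.9))
c,p,d=ld("wQ1");K=lambda u,v:(230+(u+.5)/3-.5,100+(v+.5)/3-.5)
S=[K(*x) for x in ((199,226),(382,226),(291,140),(291,311))]
for z in (.096,None): print("nested",*fitcirc(c,S,.028,z=z,x0=(.504,.075,.096)))
ctrl.move_to([.5375,-.304,.27],q);ctrl.wait(.1);print(ctrl.current_t(),ctrl.current_tcp_pos())
c,a,d=save("wrist","wB1")
e=blob(a,326,167);print(e,bp(c,*e[0],.056))
```

```text
nested [0.5031 0.0745] [-0.2813 -0.2637 -1.4764 -1.4856]
nested [0.5054 0.0746 0.086 ] [ 0.6058  0.6132 -0.6472 -0.6273]
11.4917 [ 0.5379 -0.3028  0.2702]
((326.34063720703125, 165.99807739257812), (55.69881820678711, 56.0289192199707), 19.18001365661621) [ 0.5372 -0.3031  0.056 ]
```

View pics/wB1.png

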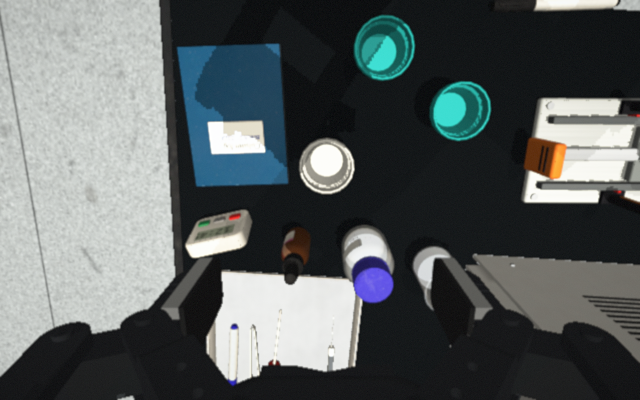

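Run:
```python
from h import *
np.set_printoptions(precision=4,suppress=True)
q=quat(np.radians(93.9))
print(ctrl.move_linear([.5368,-.3033,.040],q,velocity=.18,stop_force=8),ctrl.current_tcp_pos())
ctrl.grab();print(ctrl.current_finger_gap(),ctrl.current_t(),ctrl.current_force(),ctrl.current_tcp_pos())
ctrl.move_linear([.5368,-.3033,.28],velocity=.25)
print(ctrl.current_finger_gap(),ctrl.current_force(),ctrl.current_t())
ctrl.move_to([.5043,.0747,.28],q);ctrl.wait(.2)
c,a,d=save("wrist","wR1");c,b,d=save("top","tR1");print(ctrl.current_t(),ctrl.current_tcp_pos())
cv2.imwrite("pics/R1.png",cv2.resize(a[80:355,200:460],None,fx=2,fy=2,interpolation=cv2.INTER_CUBIC))
```

```text
False [ 0.5373 -0.3036  0.041 ]
0.631901400399064 13.3833 [-2.4502  2.8934 10.7251] [ 0.5374 -0.3035  0.0413]
0.6344404378550812 [ 0.0521  0.3892 -0.7783] 14.4917
16.2083 [0.5044 0.0743 0.2799]
```

View pics/R1.png

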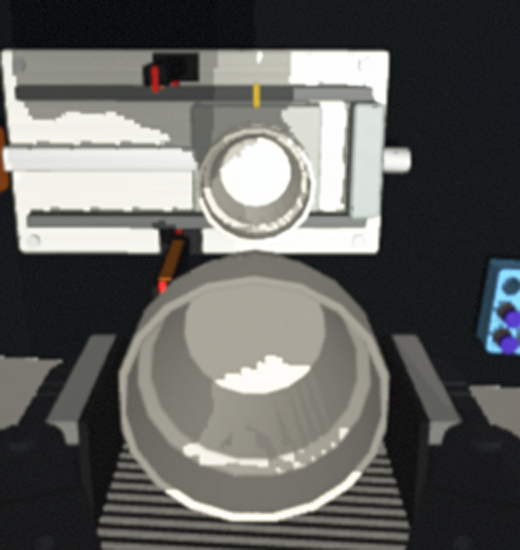

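View pics/tR1.png

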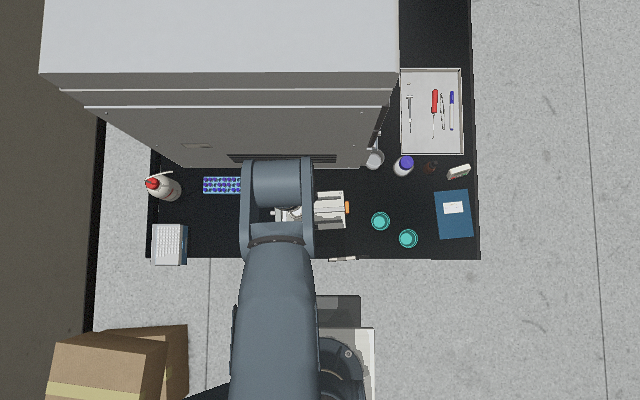

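Cup B is held upright the same way as A (rim at crop cols 119–388, rows 277–520). The stack below is at crop (256,182).

Run:
```python
from h import *
np.set_printoptions(precision=4,suppress=True)
q=quat(np.radians(93.9))
print(ctrl.move_linear([.5043,.0747,.143],q,velocity=.2,stop_force=8));print(ctrl.current_tcp_pos())
print(ctrl.move_linear([.5043,.0747,.096],q,velocity=.05,stop_force=6),ctrl.current_tcp_pos(),ctrl.current_force(),ctrl.current_t())
save("wrist","wT1")
c,p,d=save("scene","sT1")
cv2.imwrite("pics/sT1z.png",cv2.resize(p[150:250,240:360],None,fx=6,fy=6,interpolation=cv2.INTER_CUBIC))
```

```text
False
[0.5049 0.0747 0.1439]
True [0.5044 0.0746 0.0994] [-0.9798  0.0122  6.2092] 17.8583
```

View pics/sT1z.png

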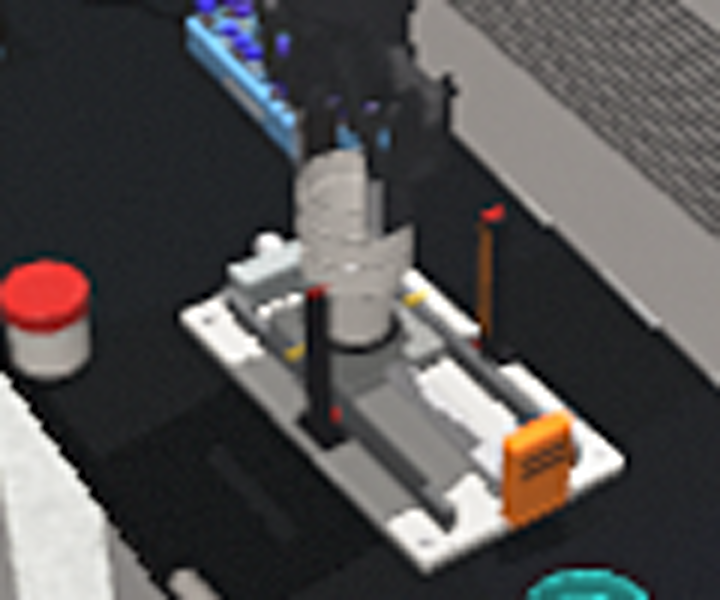

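View pics/wT1.png

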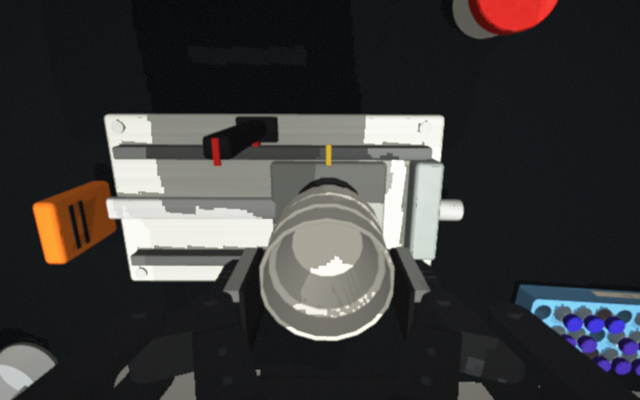

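Contact at 0.0994, against an expected 0.099. I'll release, rise, and hover over the tab.

Run:
```python
from h import *
np.set_printoptions(precision=4,suppress=True)
q=quat(np.radians(93.9))
ctrl.open();ctrl.wait(.2)
ctrl.move_linear([.5043,.0747,.25],q,velocity=.2)
c,a,d=save("wrist","wU1");c,b,d=save("scene","sU1")
cv2.imwrite("pics/U1.png",cv2.resize(a[90:240,200:450],None,fx=3.2,fy=3.2,interpolation=cv2.INTER_CUBIC))
cv2.imwrite("pics/U1s.png",cv2.resize(b[140:250,240:360],None,fx=5,fy=5,interpolation=cv2.INTER_CUBIC))
ctrl.move_linear([.5137,-.0743,.22],q,velocity=.25);ctrl.wait(.2)
c,a,d=save("wrist","wV1");print(ctrl.current_t(),ctrl.current_tcp_pos())
```

```text
20.6 [ 0.5138 -0.0733  0.2202]
```

View pics/U1.png

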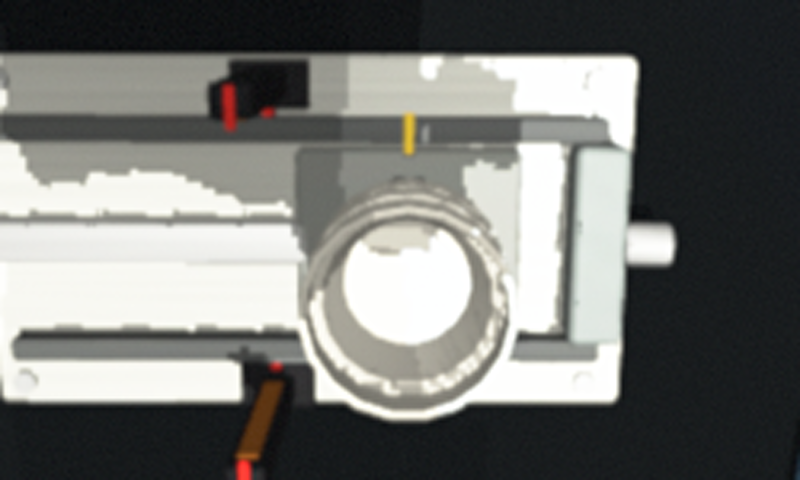

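View pics/U1s.png

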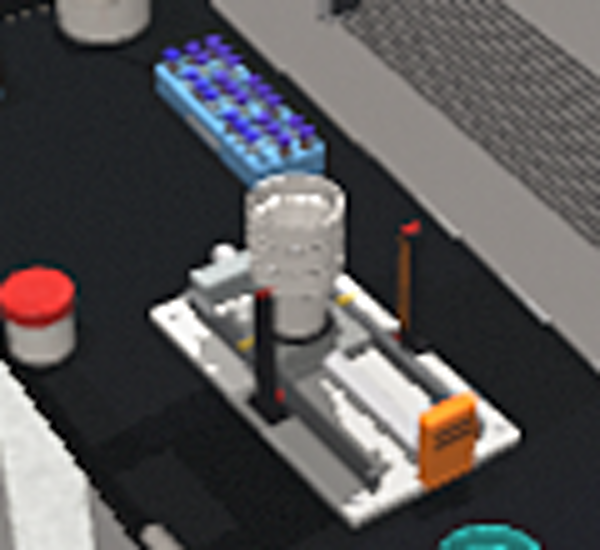

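View pics/wV1.png

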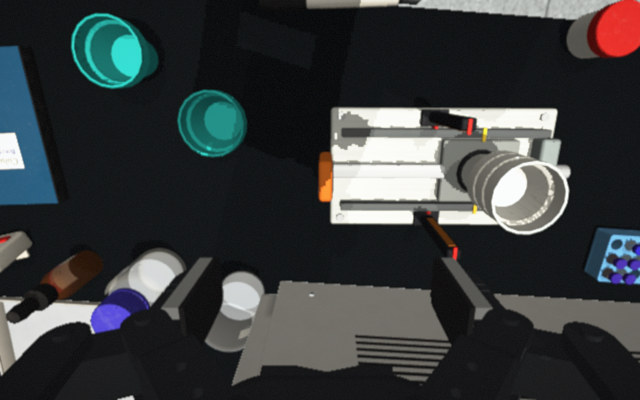

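All three cups are nested straight with the shuttle still home. From over the tab, both pointers ((485,134) and (475,209)) and both mark feet are visible. I'll enlarge to measure them.

Run:
```python
from h import *
p=cv2.imread("pics/wV1.png")
cv2.imwrite("pics/V1.png",cv2.resize(p[95:265,310:500],None,fx=4.2,fy=3.5,interpolation=cv2.INTER_CUBIC))
c=ctrl.camera_params("top");d=np.load("pics/top0.npy")
for u,v in ((311,0),(325,0),(335,0)):
    for v in range(204,216): 
        X=dp(c,u,v,d[v,u]);print(u,v,np.round(X,3))
```

```text
311 204 [0.528 0.035 0.011]
311 205 [ 0.375 -0.017  1.31 ]
311 206 [0.522 0.035 0.011]
311 207 [0.519 0.035 0.01 ]
311 208 [0.516 0.035 0.009]
311 209 [0.511 0.034 0.023]
311 210 [0.508 0.034 0.023]
311 211 [0.505 0.034 0.022]
311 212 [0.502 0.034 0.021]
311 213 [0.5   0.034 0.009]
311 214 [0.497 0.034 0.009]
311 215 [0.493 0.034 0.013]
325 204 [ 0.528 -0.009  0.01 ]
325 205 [ 0.525 -0.009  0.01 ]
325 206 [ 0.522 -0.009  0.008]
325 207 [ 0.519 -0.009  0.011]
325 208 [ 0.514 -0.009  0.022]
325 209 [ 0.511 -0.009  0.024]
325 210 [ 0.508 -0.009  0.023]
325 211 [ 0.505 -0.009  0.024]
325 212 [ 0.503 -0.009  0.008]
325 213 [ 0.5   -0.009  0.013]
325 214 [ 0.497 -0.009  0.01 ]
325 215 [ 0.494 -0.009  0.006]
335 204 [ 0.529 -0.041  0.009]
335 205 [ 0.525 -0.041  0.009]
335 206 [ 0.522 -0.041  0.008]
335 207 [ 0.517 -0.04   0.026]
335 208 [ 0.514 -0.04   0.028]
335 209 [ 0.511 -0.04   0.022]
335 210 [ 0.508 -0.04   0.024]
335 211 [ 0.505 -0.04   0.023]
335 212 [ 0.503 -0.041  0.011]
335 213 [ 0.5   -0.041  0.009]
335 214 [ 0.497 -0.041  0.012]
335 215 [ 0.494 -0.041  0.006]
```

View pics/V1.png

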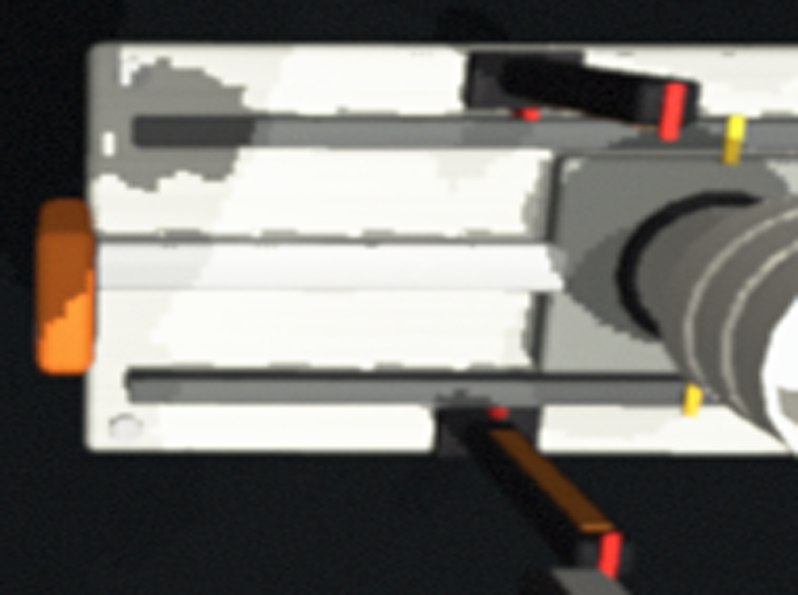

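Run:
```python
from h import *
np.set_printoptions(precision=4,suppress=True)
c,p,d=ld("wV1");K=lambda u,v:(310+(u+.5)/4.2-.5,95+(v+.5)/3.5-.5)
a=np.radians(3.9);ax=np.array([-np.sin(a),np.cos(a)]);ac=np.array([np.cos(a),np.sin(a)])
for n,u,v,z in (("pF",734,140,.022),("pB",692,399,.022),("mF",531,114,.022),("mB",498,412,.022),("tF",674,110,.1),("tB",610,553,.1),("tab",65,287,.066)):
    X=bp(c,*K(u,v),z);print(n,X,"along",X[:2]@ax,"across",X[:2]@ac)
# also other views
c,p,d=ld("wU1");K=lambda u,v:(200+(u+.5)/3.2-.5,90+(v+.5)/3.2-.5)
for n,u,v,z in (("pF",409,132,.022),("mF",268,112,.022),("mB",276,367,.022),("tF",230,107,.1),("c1",(638),60,.01),("c2",618,402,.01)):
    X=bp(c,*K(u,v),z);print(n,X,"along",X[:2]@ax,"across",X[:2]@ac)
```

```text
pF [0.4692 0.0741 0.022 ] along 0.04196748903345749 across 0.47313552846632584
pB [0.5431 0.0785 0.022 ] along 0.04138832183254215 across 0.5472318320186301
mF [0.4655 0.0271 0.022 ] along -0.004627677453104921 across 0.466244709462559
mB [0.5503 0.0325 0.022 ] along -0.004966079411933358 across 0.5512526747711972
tF [0.4573 0.0274 0.1   ] along -0.0037366197212120554 across 0.45812056691293873
tB [0.5579 0.0338 0.1   ] along -0.004265953057924481 across 0.5589067164546649
tab [ 0.5102 -0.0748  0.066 ] along -0.10935985162304929 across 0.5039714286416125
pF [0.4685 0.0732 0.022 ] along 0.04115185886397815 across 0.47238320362001596
mF [0.4653 0.0278 0.022 ] along -0.003903135521031931 across 0.4660663201877879
mB [0.5505 0.0334 0.022 ] along -0.004109117764026649 across 0.5514927276344205
tF [0.4575 0.027  0.1   ] along -0.004214750896146773 across 0.45823621802700554
c1 [0.4415 0.1462 0.01  ] along 0.11579564271581425 across 0.4504366036378941
c2 [0.5592 0.1539 0.01  ] along 0.11552710588063853 across 0.5683589048867957
```

Run:
```python
from h import *
np.set_printoptions(precision=4,suppress=True)
a=np.radians(3.9);q=quat(np.pi/2+a);u=np.array([np.sin(a),-np.cos(a),0])
T=np.array([.5135,-.0745,.036])
print(ctrl.move_linear(T,q,velocity=.12,stop_force=8),ctrl.current_tcp_pos())
ctrl.grab();print(ctrl.current_finger_gap(),ctrl.current_t(),ctrl.current_force(),ctrl.current_tcp_pos())
P=np.array(ctrl.current_tcp_pos());np.save("grab.npy",P)
ctrl.move_linear(T+u*.02,q,velocity=.03);print(ctrl.current_tcp_pos(),ctrl.current_force(),ctrl.current_finger_gap())
save("scene","sW0")
ctrl.move_linear(T+u*.0445,q,velocity=.03);ctrl.wait(.3)
X=np.array(ctrl.current_tcp_pos());print(X,(X-P)@u,ctrl.current_force(),ctrl.current_t())
c,a_,d=save("wrist","wW1");c,b,d=save("scene","sW1")
cv2.imwrite("pics/W1s.png",cv2.resize(b[150:260,270:370],None,fx=5,fy=5,interpolation=cv2.INTER_CUBIC))
```

```text
False [ 0.5139 -0.0746  0.0365]
0.13116732405814405 22.95 [-0.917   3.0122  4.2422] [ 0.5135 -0.0743  0.0361]
[ 0.5148 -0.0944  0.0361] [-1.2938  4.2217  5.8465] 0.1320000482560087
[ 0.5164 -0.1185  0.0361] 0.044252987570548935 [-1.439   6.2115  5.6989] 25.0833
```

View pics/wW1.png

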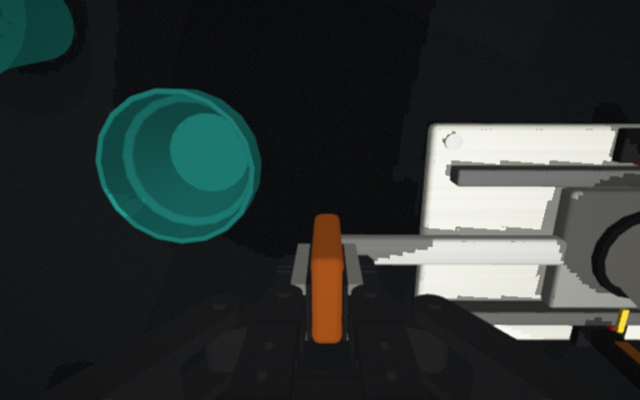

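View pics/W1s.png

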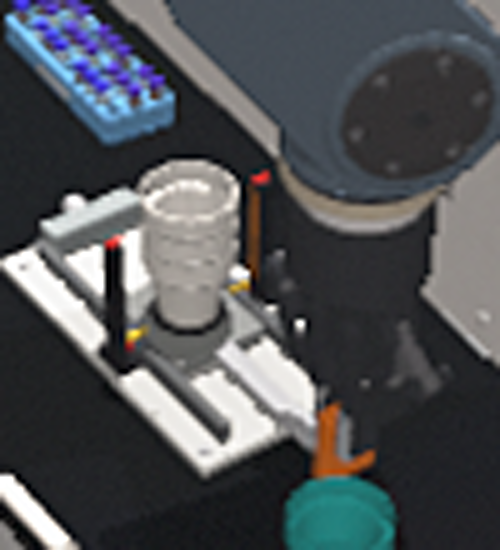

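The stack came along upright, and the scene view shows the near pointer at about the foot mark (crop 135,335). I'll enlarge the wrist and scene views around the pointers.

Run:
```python
from h import *
p=cv2.imread("pics/wW1.png");s=cv2.imread("pics/sW1.png")
t,_=ctrl.read_camera("top");cv2.imwrite("pics/tW1.png",t)
cv2.imwrite("pics/W1a.png",cv2.hconcat([cv2.resize(p[140:190,590:640],(400,400),interpolation=cv2.INTER_CUBIC),cv2.resize(p[290:340,590:640],(400,400),interpolation=cv2.INTER_CUBIC)]))
cv2.imwrite("pics/W1b.png",cv2.resize(s[195:230,285:325],(800,600)[:2],interpolation=cv2.INTER_CUBIC)) if 0 else cv2.imwrite("pics/W1b.png",cv2.resize(s[195:230,285:325],None,fx=16,fy=16,interpolation=cv2.INTER_CUBIC))
cv2.imwrite("pics/W1t.png",cv2.resize(t[180:240,260:360],None,fx=8,fy=8,interpolation=cv2.INTER_CUBIC))
```

```text
(no output)
```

View pics/W1a.png

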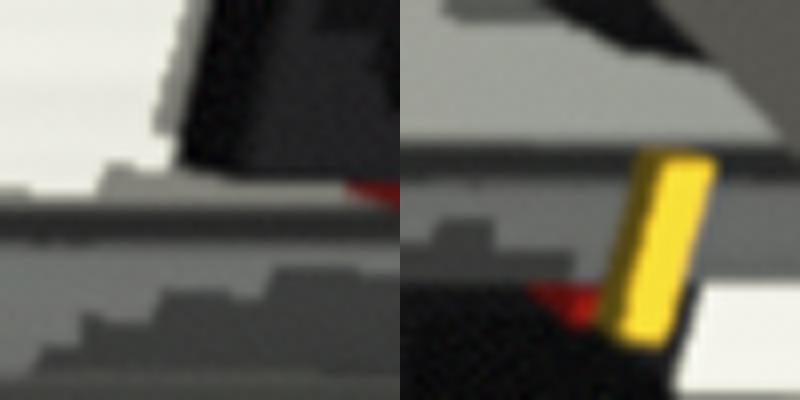

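View pics/W1b.png

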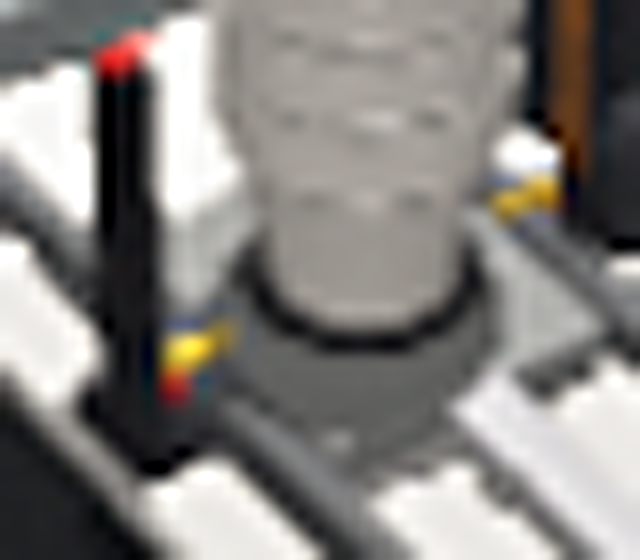

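View pics/W1t.png

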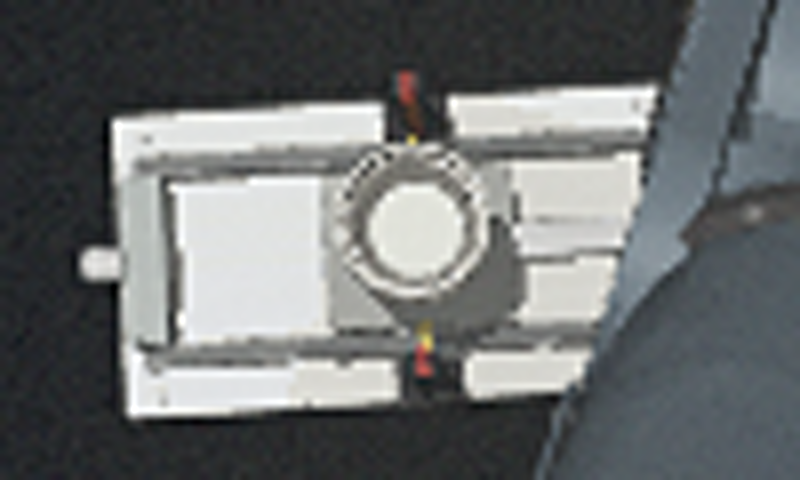

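Run:
```python
from h import *
np.set_printoptions(precision=4,suppress=True)
a=np.radians(3.9);ax=np.array([-np.sin(a),np.cos(a)]);ac=np.array([np.cos(a),np.sin(a)])
def show(n,X): print(n,X,"along %.4f across %.4f"%(X[:2]@ax,X[:2]@ac))
c,p,d=ld("wW1");L=lambda u,v:(590+(u-400+.5)/8-.5,290+(v+.5)/8-.5)
for z in (.022,.024,.026):
    show(f"ptrB end z{z}",bp(c,*L(642,345),z)); show("ptrB mid",bp(c,*L(660,250),z))
show("mB left edge",bp(c,*L(530,288),.022))
L2=lambda u,v:(590+(u+.5)/8-.5,140+(v+.5)/8-.5)
show("mF left edge",bp(c,*L2(345,184),.022))
print("depth ptr",[dp(c,u,v,d[v,u]) for u,v in ((621,325),(623,318),(622,322))])
# height/extent of mark in V1
c,p,d=ld("wV1");K=lambda u,v:(310+(u+.5)/4.2-.5,95+(v+.5)/3.5-.5)
show("V1 mF l",bp(c,*K(518,108),.022));show("V1 mF r",bp(c,*K(545,108),.022))
print("depth ptr V1",[dp(c,u,v,d[v,u]) for u,v in ((484,134),(485,137))])
t=ctrl.camera_params("top");M=lambda u,v:(260+(u+.5)/8-.5,180+(v+.5)/8-.5)
for n,u,v,z in (("ptrF",426,332,.024),("ptrB",412,138,.024),("mF?",424,352,.03),("tF",424,366,.1),("tB",405,84,.1)): show("top "+n,bp(t,*M(u,v),z))
```

```text
ptrB end z0.022 [0.5525 0.0361 0.022 ] along -0.0015 across 0.5537
ptrB mid [0.5454 0.0351 0.022 ] along -0.0021 across 0.5465
ptrB end z0.024 [0.5511 0.0341 0.024 ] along -0.0035 across 0.5522
ptrB mid [0.5441 0.0331 0.024 ] along -0.0040 across 0.5451
ptrB end z0.026 [0.5497 0.032  0.026 ] along -0.0054 across 0.5506
ptrB mid [0.5428 0.0311 0.026 ] along -0.0059 across 0.5436
mB left edge [0.5487 0.0276 0.022 ] along -0.0098 across 0.5494
mF left edge [0.4643 0.0148 0.022 ] along -0.0168 across 0.4642
depth ptr [array([0.5467, 0.0335, 0.0238]), array([0.5427, 0.0335, 0.0236]), array([0.5442, 0.0324, 0.0248])]
V1 mF l [0.4641 0.0239 0.022 ] along -0.0077 across 0.4647
V1 mF r [0.4637 0.03   0.022 ] along -0.0016 across 0.4646
depth ptr V1 [array([0.4685, 0.0728, 0.0237]), array([0.4712, 0.0744, 0.0234])]
top ptrF [0.4736 0.0281 0.024 ] along -0.0042 across 0.4744
top ptrB [0.5491 0.034  0.024 ] along -0.0034 across 0.5501
top mF? [0.4654 0.0286 0.03  ] along -0.0031 across 0.4663
top tF [0.4554 0.0261 0.1   ] along -0.0050 across 0.4561
top tB [0.5587 0.0337 0.1   ] along -0.0044 across 0.5597
```

The top view, which has almost no parallax along the track, puts the pointers about 0.9 mm short of the marks. The hover views gave a travel of 45.0–45.7 mm, and I'm at 44.25 now. I'll pull 1.1 mm further.

Run:
```python
from h import *
np.set_printoptions(precision=4,suppress=True)
a=np.radians(3.9);q=quat(np.pi/2+a);u=np.array([np.sin(a),-np.cos(a),0])
T=np.array([.5135,-.0745,.036]);P=np.load("grab.npy")
ctrl.move_linear(T+u*.0456,q,velocity=.01);ctrl.wait(.5)
X=np.array(ctrl.current_tcp_pos());print(X,(X-P)@u,ctrl.current_force(),ctrl.current_finger_gap(),ctrl.current_t())
save("wrist","wX1");c,s,d=save("scene","sX1");c,t,d=save("top","tX1")
cv2.imwrite("pics/X1b.png",cv2.resize(s[180:230,285:335],None,fx=11,fy=11,interpolation=cv2.INTER_CUBIC))
cv2.imwrite("pics/X1t.png",cv2.resize(t[185:235,290:335],None,fx=12,fy=12,interpolation=cv2.INTER_CUBIC))
```

```text
[ 0.5164 -0.1196  0.0361] 0.0453418054091313 [-1.191   6.3819  7.3137] 0.12995305833263296 25.9917
```

View pics/X1b.png

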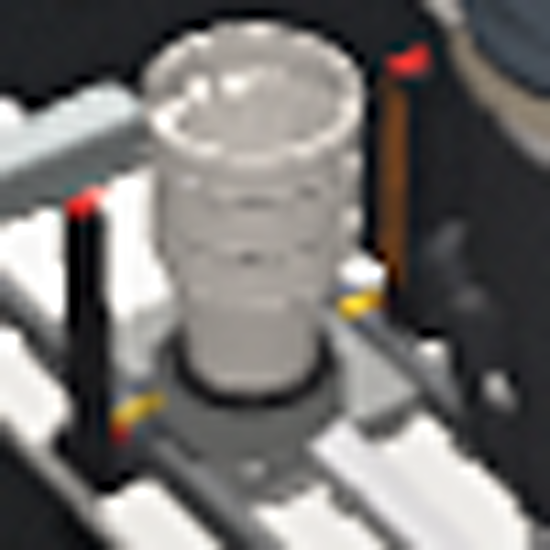

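View pics/X1t.png

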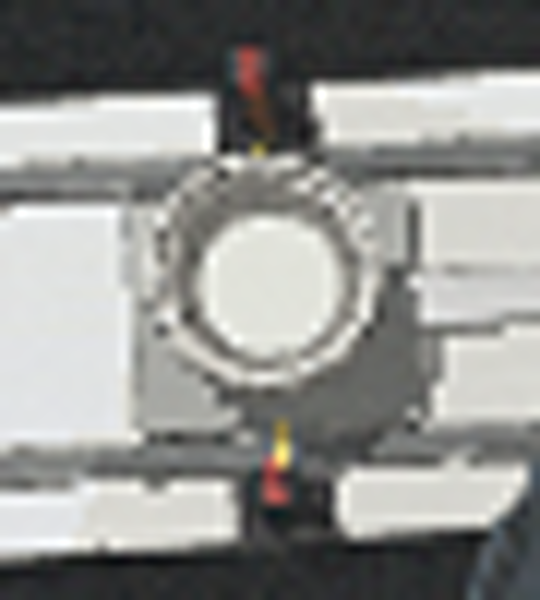

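View pics/sX1.png

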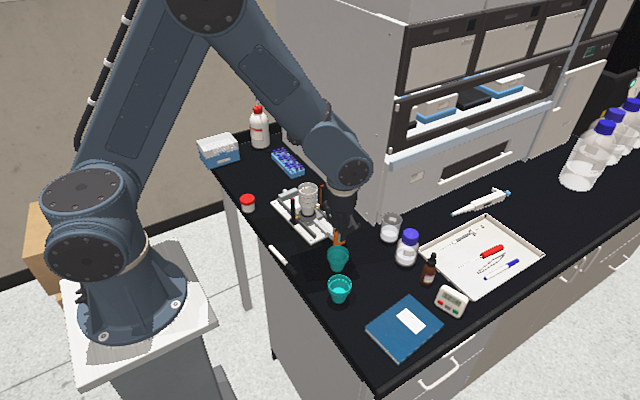

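Run:
```python
from h import *
np.set_printoptions(precision=4,suppress=True)
a=np.radians(3.9);ax=np.array([-np.sin(a),np.cos(a)])
t=ctrl.camera_params("top");M=lambda u,v:(290+(u+.5)/12-.5,185+(v+.5)/12-.5)
for n,u,v,z in (("ptrF",282,443,.024),("ptrB",260,149,.024),("mF",270,464,.022),("tF",278,490,.1),("tB",249,65,.1)):
    X=bp(t,*M(u,v),z);print(n,X,"%.4f"%(X[:2]@ax))
t,p,d=ld("tX1")
img=p[185:235,290:335].astype(int)
b,g,r=img[...,0],img[...,1],img[...,2]
for n,m in (("yel",(np.minimum(r,g)-b).clip(0)*((np.minimum(r,g)-b)>40)),("red",(r-np.maximum(g,b)).clip(0)*((r-np.maximum(g,b))>50))):
    k,l,st,ce=cv2.connectedComponentsWithStats((m>0).astype(np.uint8))
    for i in range(1,k):
        w=m*(l==i);yy,xx=np.mgrid[:50,:45];print(n,290+(xx*w).sum()/w.sum(),185+(yy*w).sum()/w.sum(),st[i,4])
```

```text
ptrF [0.4724 0.0274 0.024 ] -0.0048
ptrB [0.5486 0.0336 0.024 ] -0.0038
mF [0.4671 0.0305 0.022 ] -0.0014
tF [0.4552 0.0256 0.1   ] -0.0054
tB [0.559  0.0334 0.1   ] -0.0047
yel 311.0 197.0 1
yel 313.0 221.6966966966967 4
red 310.26128266033254 190.69121140142516 6
red 312.20772946859904 224.80676328502415 5
```

Run:
```python
from h import *
ctrl.finish_job()
```

```text
the job is handed in; nothing more can be done
```

The job is handed in at about 26 s on the robot clock. Both loose white cups are nested in the seated cup, and the gripper is still holding the shuttle out at the gate.

- **Nesting:** Cup A went in first, then cup B, both released with the shuttle home. The tool met resistance at 81.0 mm (expected about 81) for A and 99.4 mm (expected about 99) for B. After each release, the wrist and scene pictures showed the cups straight.
- **Pull:** I gripped the tab and drew the shuttle out 45.3 mm, against 45.0–45.7 mm measured beforehand. The pull force was about 6.4 N, and in the last pictures the stack was still upright.
- **Checks that disagreed:** The last top view put the pointers 0.7 mm short of the post tops. The earlier overhead wrist views put the red marks 0.3 mm the other way, so the stop should be right to about 1 mm. I didn't correct it further.
- **Rougher readings:** Triangulating cup A's rim gave heights 7–9 mm too low. I relied on its apparent size and the contact heights instead.
- **Bystanders:** I saw no contact with the bottles, beaker or jar, and they looked unmoved in the last pictures. I did not measure their positions again.

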